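# Click a pipe-threading die head into its bench holder

## Robot

A 7-joint arm with a two-finger parallel gripper is mounted at the origin on the work surface. World frame = base frame: x ahead of the robot, y to its left, z up, the work surface at z = 0. Lengths are in m, angles in rad, forces in N, time in s.
With the tool pointing down it reaches from about 0.425 to 0.875 m from the base axis. Payload 8.4 kg.
Tool frame: the origin (TCP) lies midway between the tips of the shut fingers; the grasp point (between the pads) lies 19 mm behind it; z points along the fingers, x is the direction in which the jaws open and shut, and the axes are right-handed (so a half turn about z gives the same grasp; the last joint's range is limited). The gripper opens to 87 mm and grips with 3 to 60 N. Pads are 19 mm wide; open, the fingers measure 117 mm over their backs; the gripper's body (75 mm by 190 mm) begins 51 mm behind the grasp point.
Start: joints at [-1.399, 0.333, 0.04, 1.465, -0.013, 1.343, -0.059], TCP at [0.174, 0.626, 0.188] pointing down, gripper open.
Joint ranges: [-2.58, 2.58], [-0.38, 2.09], [-1.3, 1.39], [0.25, 2.4], [-1.5, 4.64], [0.08, 2.09], [-2.65, 2.65]. Speed limits (rad/s): [2.22, 2.22, 2.79, 2.79, 3.14, 3.14, 3.14].

## Interface

Orientations are given as [roll, pitch, yaw] about the fixed x, y, z axes, in that order (R = Rz(yaw) Ry(pitch) Rx(roll)).
In Python, from plant import telemetry, cams, order gives the robot as it stands. The module is installed in compiled form; this text tells all that it offers.
- The arm moves only by the tool step_arm, never from a script. Its argument "steps" is a list of rows, each a list of 2 entries, a list of its own where there are three numbers: the shift along the tool's x, y, z in mm, then the turn, a rotation vector about the tool's x, y, z in rad. In form: [[[tx, ty, tz], [wx, wy, wz]], ...]. A call has 1 to 12 rows; each row is the pose to reach, as a shift and turn from the pose measured when the call began, along the tool's axes at that moment; what a row does not reach only later rows make up. A row lasts 1/8 s, in which the tool goes at most 62.5 mm and 10.7 degrees, less where a joint would pass 70% of its speed; a pose out of reach is approached as far as the arm can. A call with a gripper value outside its range is refused whole. "hand" is the opening in per cent of the stroke, from 0 (shut) to 100 (fully open), set as the call begins (left out, the last holds). The fingers move at their own pace and stop on an object; the grip force is fixed at half the most. Time passes only in rows, so rows that repeat a pose let the fingers close. It gives the time, the measured TCP pose, the force and the opening at its end, in the units of the state.
- telemetry.state(): the state, without advancing time (a new reading comes with each control period).
- cams.snapshot(name): name is "scene" or "top" or "wrist"; returns a dict with "img" (384x512x3 uint8, red, green, blue), "range_z" (384x512 float32, m along the optical axis (not along the pixel's ray), 0 where there is no reading), "fx", "fy", "cx", "cy" (pixels), "dist" ([k1, k2, p1, p2, k3] as OpenCV has them; the pictures are not rectified), "view" (4x4, takes a point from world to camera coordinates); the wrist camera has in their place "T_tool_cam" (4x4, takes a point from camera to tool coordinates, whose origin is the TCP and whose axes are the tool frame's). Camera axes: x right, y down, z forward; pixel columns grow to the right and rows downward; lengths in m; the calibration is good to about 2 mm. A picture is of the moment at which its call begins: read the wrist's pose just before it.
- order.finish_job(): hands the job in, once; it reports no verdict.
The state is a dict: "time_s": time; "qpos": joint angles; "joint_velocities": joint speeds; "joint_torque": joint torques, N m; "tcp_pos": TCP position; "orientation": TCP orientation; "force": force on the tool from outside, world axes, zero at the start; "wrist_torque": the same for the moment, N m; "gripper_width": finger opening in m.
Only numpy, scipy, OpenCV 4.12 (cv2) and the standard library are available. Lean on these libraries where they do the work, as an engineer would, in place of code of your own. Each camera call takes 0.05 s, during which the arm holds its last target.

## Task

Load the larger of the two die heads into the bench holder: set its square foot into the square socket and push it gently straight down, past the sprung ball in the side wall, until the ball has clicked into the notch in its side and it sits fully home on the stop, then let go. Never ram it onto the stop (keep the push under 20 N), and leave the smaller head and the loose fittings where they are.

Things in the scene. Friction and masses are not known exactly. Their poses are not given: they have to be found in the camera images.
- die_head_mid (a point): Larger die head, an iron block standing upright, 96 mm tall, 0.34 to 0.56 kg. Point on its axis half-way up, 48 mm above its underside; z up, x and y normal to its sides, which are alike (any quarter turn fits). From the underside up: square foot and body 42 x 42 mm, 0-64 mm, lowest 3 mm bevelled; in each side a notch 20 mm wide, 5 mm deep, 6-20 mm up; round flange 54 mm wide, 64-70 mm; hub.
- die_head_hub (a point): Centre of the larger die head's hub, by which it is gripped: a square block 28 x 28 mm and 26 mm high on top of the flange, its sides parallel to those of the foot. The point is 35 mm above die_head_mid, 13 mm above the flange and 13 mm below the top.
- small_head_mid (a point): Smaller die head, same shape and also 96 mm tall, but foot and body 30 x 30 mm, flange 39 mm, hub 20 x 20 mm. Not wanted: leave it alone. The point is half-way up on its axis, 48 mm above its underside. It may stand left or right of the larger one.
- holder_mouth (a point): Centre of the holder's open mouth, level with its rim, 75 mm above the bench. The holder is a grey square block 68 x 68 mm fixed on a plate 140 x 110 mm; this frame has its yaw, z up. The vertical square socket is 44 x 44 mm, sides along x and y, with a 5 mm 45-degree lead-in at the rim. The die head ends with its underside on a rigid stop, 22 to 56 mm below the rim: varies, find it by feel.
- holder_ball_wall (a point): Outer rim edge of the holder's +x wall (34 mm from the mouth's centre), which holds the sprung steel ball: 10 mm, 4.5 mm proud in the socket, centre 10 mm above the stop. Getting the foot past it takes 4 to 10 N; then the ball snaps into the notch and draws the head down the last 4 mm with up to 10 N, and the force rises steeply (10 N per mm) at the stop. Over 40 N on the stop is ramming.
- coupling_mid (a point): Loose rusty pipe coupling standing on end, 48 mm across, 40 mm high; its centre. Bystander.
- tee_mid (a point): Loose rusty pipe tee lying flat, 74 mm long (along x), branch to +y, 40 mm high; point on its run, half-way up. Bystander.

How it is judged:
By the outcome, as a careful person would: the job done as asked, in the order asked, and still so for the second after the job is handed in, with the robot touching nothing.
It also fails if it takes over 48 s, if anything falls off the work surface, if the arm or the gripper's body presses on something with over 40 N, if the wrist force passes 120 N, or if a joint passes its speed limit or range.

## Working session

There is one attempt and no reset: what is moved stays moved. The work goes in short steps, Python scripts to look and compute and a tool call to move; the robot and the scene stay as the last step left them, time stands still between calls to the robot, and variables do not carry over. Pictures are saved under pics/ and viewed, and the job is handed in when it is done.

Besides the shell and the picture viewer there is one more tool, called after "Call:" by a JSON object that holds its "name" and its "arguments". step_arm: Moves the arm, as the interface text tells. Its arguments: {"type":"object","properties":{"steps":{"type":"array","items":{"type":"array"}},"hand":{"type":"number"}},"required":["steps"]}

```bash
mkdir -p pics; python3 - <<'E'
from plant import telemetry,cams
import cv2,numpy as np,pickle
s=telemetry.state();print(s)
d={}
for n in("scene","top"):
    c=cams.snapshot(n);d[n]=c
    cv2.imwrite(f"pics/{n}0.png",c["img"][:,:,::-1])
    print(n,c["fx"],c["fy"],c["cx"],c["cy"],c["dist"],c["view"],(c["range_z"]>0).mean())
pickle.dump(d,open("d0.pkl","wb"))
E
```

```text
{'time_s': 0.0, 'qpos': array([-1.39921374,  0.33389511,  0.03982432,  1.46627272, -0.01339568,
        1.34327028, -0.05848346]), 'joint_velocities': array([ 0.00099294,  0.00075386,  0.00046697, -0.00020974,  0.00049796,
        0.00127672, -0.00035996]), 'joint_torque': array([-7.01965510e-04, -6.56364441e+01,  1.33457288e+00, -4.03796482e+01,
       -5.99108613e-02,  4.49379359e-02,  1.98617886e-04]), 'tcp_pos': array([0.17373102, 0.62581848, 0.18756812]), 'orientation': array([3.14149756e+00, 1.57721599e-03, 1.30006070e+00]), 'force': array([ 0.90333452, -0.11208551,  0.64041884]), 'wrist_torque': array([-0.00372676, -0.01224238,  0.01542234]), 'gripper_width': 0.08688230044736003}
scene 482.05558069225117 482.05558069225117 257.3828431689461 190.91382805922458 [0.02378454 0.         0.         0.         0.        ] [[-0.44988884  0.89286604  0.01975501  0.22782513]
 [ 0.60653792  0.32170308 -0.72706181 -0.2963602 ]
 [-0.65552405 -0.31511484 -0.68628774  1.52284553]
 [ 0.          0.          0.          1.        ]] 0.9961751302083334
top 359.963046296342 359.963046296342 255.64942454317523 198.214340184361 [-0.01023285  0.          0.          0.          0.        ] [[ 0.02652296 -0.99964511 -0.00248897  0.01049483]
 [-0.98320453 -0.02563684 -0.18069755  0.60060077]
 [ 0.18056961  0.0072398  -0.98353556  0.67588091]
 [ 0.          0.          0.          1.        ]] 0.9960784912109375
```

View pics/scene0.png

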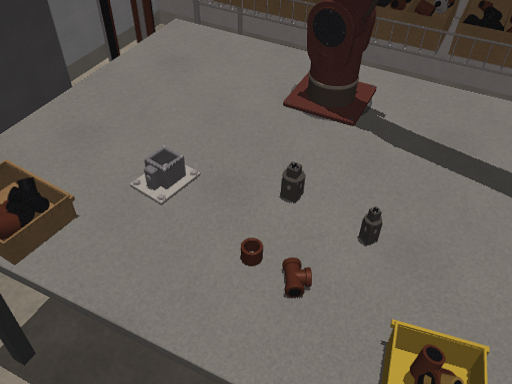

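View pics/top0.png

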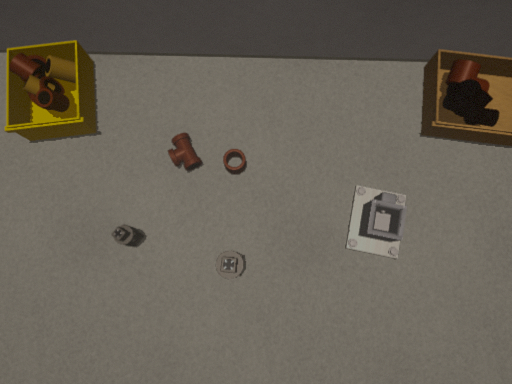

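The scene picture shows the larger head at about (293,182), the smaller at (371,226), the holder at (165,172), the coupling at (252,250) and the tee at (296,277). In the top picture the larger head is at (230,264), the smaller at (124,235) and the holder at (384,219). I'll measure these next.

```bash
cat > h.py <<'E'
import numpy as np,cv2
def K(c): return np.array([[c["fx"],0,c["cx"]],[0,c["fy"],c["cy"]],[0,0,1.]])
def view_of(c,st=None):
    if "view" in c: return np.array(c["view"])
    from scipy.spatial.transform import Rotation as R
    T=np.eye(4);T[:3,:3]=R.from_euler("xyz",st["orientation"]).as_matrix();T[:3,3]=st["tcp_pos"]
    return np.linalg.inv(T@np.array(c["T_tool_cam"]))
def rays(c,uv,V):
    n=cv2.undistortPoints(np.array(uv,float).reshape(-1,1,2),K(c),np.array(c["dist"])).reshape(-1,2)
    return np.c_[n,np.ones(len(n))]
def on_plane(c,uv,z,V):
    d=rays(c,uv,V)@V[:3,:3]; o=-V[:3,:3].T@V[:3,3]
    return o+d*((z-o[2])/d[:,2])[:,None]
def cloud(c,V,box=None):
    h,w=c["range_z"].shape
    x0,y0,x1,y1=box or (0,0,w,h)
    u,v=np.meshgrid(np.arange(x0,x1),np.arange(y0,y1))
    uv=np.c_[u.ravel(),v.ravel()]
    z=c["range_z"][y0:y1,x0:x1].ravel()
    p=rays(c,uv,V)*z[:,None]
    return (p-V[:3,3])@V[:3,:3],uv,z>0
E
python3 - <<'E'
import pickle,numpy as np,cv2
from h import *
d=pickle.load(open("d0.pkl","rb"))
c=d["top"];V=view_of(c)
for n,b in dict(big=(205,235,260,295),small=(100,215,150,255),holder=(335,175,420,265)).items():
    p,uv,ok=cloud(c,V,b);p=p[ok]
    print(n,"zmax",np.percentile(p[:,2],99.5),"median tbl",np.median(p[:,2]))
    for lo,hi in((.085,.105),(.063,.08),(.06,.085)):
        m=(p[:,2]>lo)&(p[:,2]<hi)
        if m.sum()>4:
            q=p[m];r=cv2.minAreaRect((q[:,:2]*1000).astype(np.float32));print(lo,m.sum(),q.mean(0).round(4),r)
    x0,y0,x1,y1=b
    cv2.imwrite(f"pics/t_{n}.png",cv2.resize(c["img"][y0:y1,x0:x1,::-1],None,fx=7,fy=7,interpolation=cv2.INTER_CUBIC))
    cs=d["scene"]
x0,y0,x1,y1=(120,135,320,215)
cv2.imwrite("pics/s_crop.png",cv2.resize(d["scene"]["img"][y0:y1,x0:x1,::-1],None,fx=4,fy=4,interpolation=cv2.INTER_CUBIC))
E
```

```text
big zmax 0.0983589060702734 median tbl 0.0010003037526362109
0.085 232 [0.4665 0.0731 0.0966] ((466.59613037109375, 73.51592254638672), (27.95751953125, 27.696578979492188), 86.46409606933594)
0.063 390 [0.4665 0.0727 0.0704] ((466.6401062011719, 73.09895324707031), (51.19150161743164, 52.09273910522461), 1.9205583333969116)
0.06 394 [0.4665 0.0725 0.0704] ((466.6401062011719, 73.09895324707031), (51.19150161743164, 52.09273910522461), 1.9205583333969116)
small zmax 0.09862629160365782 median tbl 0.0012913090542695017
0.085 137 [0.518  0.2821 0.0957] ((518.0608520507812, 283.7409362792969), (20.326160430908203, 20.37016487121582), 55.78147506713867)
0.063 183 [0.5175 0.2776 0.071 ] ((517.755615234375, 281.54595947265625), (34.47746658325195, 37.485008239746094), 67.08723449707031)
0.06 199 [0.5173 0.2774 0.0715] ((517.755615234375, 281.54595947265625), (34.47746658325195, 37.485008239746094), 67.08723449707031)
holder zmax 0.07712495877446496 median tbl 0.002221806958670218
0.063 994 [ 0.567  -0.2317  0.0728] ((571.656982421875, -232.89572143554688), (69.28388977050781, 89.93865203857422), 79.74168395996094)
0.06 1033 [ 0.5669 -0.2315  0.0723] ((571.6233520507812, -232.92239379882812), (69.25370788574219, 89.99568176269531), 79.67477416992188)
```

View pics/t_holder.png

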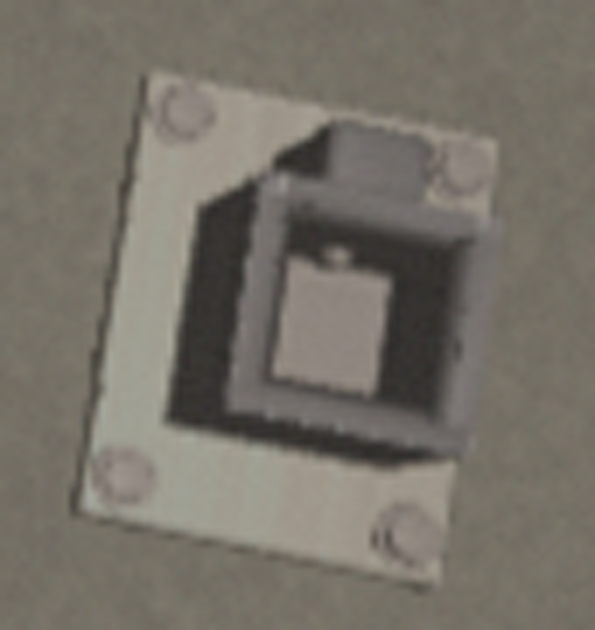

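View pics/t_big.png

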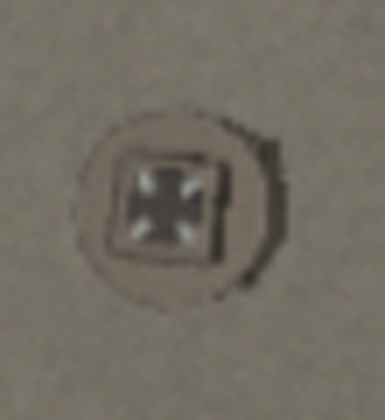

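View pics/s_crop.png

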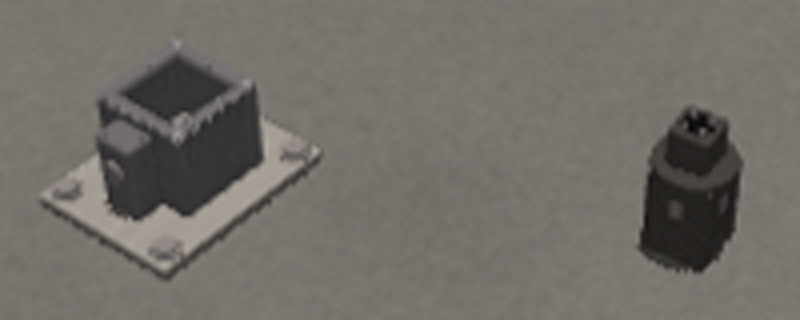

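```bash
cat >> h.py <<'E'
def delta(target,yaw):
    from plant import telemetry
    from scipy.spatial.transform import Rotation as R
    s=telemetry.state();R0=R.from_euler("xyz",s["orientation"]);R1=R.from_euler("xyz",[np.pi,0,yaw])
    sh=R0.as_matrix().T@(np.array(target)-s["tcp_pos"])*1000
    w=(R0.inv()*R1).as_rotvec()
    print("t",s["time_s"],"shift",sh.round(1),"turn",w.round(4),"F",s["force"].round(2))
E
python3 - <<'E'
from h import *
from plant import cams
print(cams.snapshot("wrist")["T_tool_cam"])
delta([.4665,.0735,.26],-.05)
E
```

```text
[[ 9.99999881e-01  4.74124691e-04  1.18250728e-04 -1.01104030e-03]
 [-4.88161646e-04  9.58509425e-01  2.85060421e-01 -7.85990169e-02]
 [ 2.18097464e-05 -2.85060445e-01  9.58509542e-01 -1.95593666e-01]
 [ 0.00000000e+00  0.00000000e+00  0.00000000e+00  1.00000000e+00]]
t 0.15 shift [-454.1  429.8  -71.6] turn [1.00e-03 1.10e-03 1.35e+00] F [-0.45 -0.02 -0.37]
```

Call:
{"name": "step_arm", "arguments": {"steps": [[[-38, 36, -10], [0, 0, 0.11]], [[-76, 72, -20], [0, 0, 0.23]], [[-114, 108, -30], [0, 0, 0.34]], [[-152, 144, -40], [0, 0, 0.45]], [[-190, 180, -50], [0, 0, 0.56]], [[-228, 216, -60], [0, 0, 0.68]], [[-266, 252, -70], [0, 0, 0.8]], [[-304, 288, -72], [0, 0, 0.91]], [[-342, 324, -72], [0, 0, 1.02]], [[-380, 360, -72], [0, 0, 1.14]], [[-418, 396, -72], [0, 0, 1.25]], [[-454, 430, -72], [0, 0, 1.35]]]}}

```text
time_s: 1.65
tcp_pos: [0.4671, 0.0717, 0.2604]
orientation: [3.141, -0.0, -0.054]
force: [1.3, 1.0, 0.2]
gripper_width: 0.0869
```

Call:
{"name": "step_arm", "arguments": {"steps": [[[0, 0, 0], [0, 0, 0]], [[0, 0, 0], [0, 0, 0]]]}}

```text
time_s: 1.9
tcp_pos: [0.4668, 0.0721, 0.2602]
orientation: [3.141, 0.001, -0.053]
force: [-0.9, 0.6, 0.1]
gripper_width: 0.0867
```

```bash
python3 - <<'E'
from h import *
from plant import cams,telemetry
import pickle
s=telemetry.state();print(s["tcp_pos"],s["orientation"],s["joint_velocities"].round(3))
c=cams.snapshot("wrist");pickle.dump((s,c),open("w1.pkl","wb"))
cv2.imwrite("pics/w1.png",c["img"][:,:,::-1])
V=view_of(c,s);p,uv,ok=cloud(c,V);
for lo,hi in((.088,.105),(.066,.08)):
    m=ok&(p[:,2]>lo)&(p[:,2]<hi)&(abs(p[:,0]-.4665)<.05)&(abs(p[:,1]-.073)<.05)
    q=p[m];print(m.sum(),q.mean(0),cv2.minAreaRect((q[:,:2]*1000).astype(np.float32)),uv[m].min(0),uv[m].max(0))
delta([.4665,.0735,.26],-.05)
E
```

```text
[0.46677665 0.07213057 0.26019256] [ 3.14092348e+00  5.72774168e-04 -5.31168855e-02] [-0.017 -0.001 -0.023  0.003  0.    -0.    -0.001]
475 [0.46660648 0.07316323 0.09520742] ((466.5312805175781, 72.64342498779297), (27.776412963867188, 28.14033317565918), 86.05660247802734) [242 151] [264 173]
688 [0.46648308 0.07641675 0.06941221] ((466.4724426269531, 72.6097412109375), (51.62982177734375, 52.066200256347656), 87.85533905029297) [234 140] [272 177]
t 1.95 shift [-0.2 -0.7  0.2] turn [ 0.0007  0.0005 -0.0017] F [-0.45  0.53 -0.18]
```

View pics/w1.png

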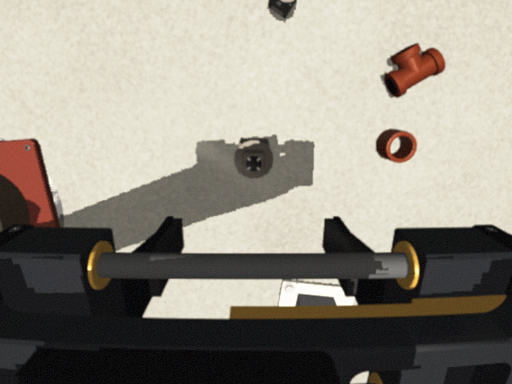

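The wrist picture shows the hub at about (253,162), with the tee and coupling well away at the upper right. Depth from both views agrees on a hub centre near (466.5, 73.0) mm and a yaw of about -0.068. The fingertips have to stay above the flange (z 70 mm), so I'll grip with the TCP at z of about 74 mm.

```bash
python3 - <<'E'
from h import *
delta([.4665,.0730,.074],-.068)
E
```

```text
t 1.95 shift [-1.000e-01 -3.000e-01  1.862e+02] turn [0.0007 0.0005 0.0163] F [-0.45  0.53 -0.18]
```

Call:
{"name": "step_arm", "arguments": {"steps": [[[0, 0, 35], [0, 0, 0.015]], [[0, 0, 75], [0.001, 0.001, 0.015]], [[0, 0, 115], [0.001, 0.001, 0.015]], [[0, 0, 150], [0.001, 0.001, 0.015]], [[0, 0, 170], [0.001, 0.001, 0.015]], [[0, -0.3, 180], [0.001, 0.001, 0.015]], [[0, -0.3, 180], [0.001, 0.001, 0.015]], [[0, -0.3, 180], [0.001, 0.001, 0.015]]], "hand": 100}}

```text
time_s: 2.95
tcp_pos: [0.4671, 0.0735, 0.081]
orientation: [-3.141, -0.001, -0.066]
force: [-0.2, 0.2, -0.3]
gripper_width: 0.0868
```

```bash
python3 - <<'E'
from h import *
delta([.4665,.0730,.074],-.068)
E
```

```text
t 2.95 shift [-0.6  0.5  7. ] turn [-0.001  -0.0015  0.002 ] F [-0.19  0.24 -0.3 ]
```

Call:
{"name": "step_arm", "arguments": {"steps": [[[-0.6, 0.5, 5], [0, 0, 0]], [[-0.6, 0.5, 7], [-0.001, -0.001, 0]], [[-0.6, 0.5, 7], [-0.001, -0.001, 0]]]}}

```text
time_s: 3.32
tcp_pos: [0.4664, 0.073, 0.074]
orientation: [3.142, -0.0, -0.066]
force: [0.3, -0.3, 0.5]
gripper_width: 0.0871
```

Call:
{"name": "step_arm", "arguments": {"steps": [[[0, 0, 0], [0, 0, 0]], [[0, 0, 0], [0, 0, 0]], [[0, 0, 0], [0, 0, 0]], [[0, 0, 0], [0, 0, 0]], [[0, 0, 0], [0, 0, 0]], [[0, 0, 0], [0, 0, 0]]], "hand": 0}}

```text
time_s: 4.08
tcp_pos: [0.4664, 0.073, 0.074]
orientation: [3.142, -0.0, -0.066]
force: [-0.5, 0.3, 0.2]
gripper_width: 0.0349
```

Call:
{"name": "step_arm", "arguments": {"steps": [[[0, 0, 0], [0, 0, 0]], [[0, 0, 0], [0, 0, 0]], [[0, 0, 0], [0, 0, 0]], [[0, 0, 0], [0, 0, 0]]]}}

```text
time_s: 4.58
tcp_pos: [0.4664, 0.073, 0.074]
orientation: [3.141, -0.0, -0.066]
force: [-0.8, -0.1, 0.4]
gripper_width: 0.0017
```

The fingers shut completely, so the grip missed. I'll look before doing anything else.

```bash
python3 - <<'E'
from h import *
from plant import cams,telemetry
import pickle
s=telemetry.state()
for n in ("wrist","top","scene"):
    c=cams.snapshot(n);pickle.dump((s,c),open(f"{n}2.pkl","wb"))
    cv2.imwrite(f"pics/{n}2.png",c["img"][:,:,::-1])
E
```

```text
(no output)
```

View pics/wrist2.png

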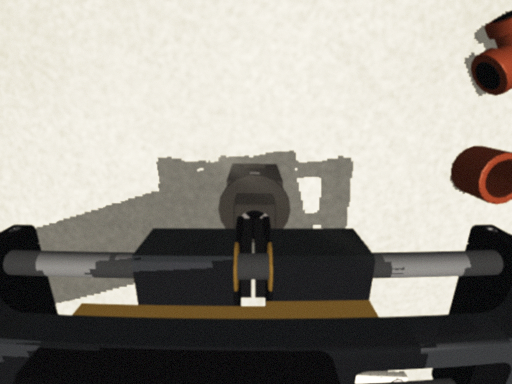

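View pics/scene2.png

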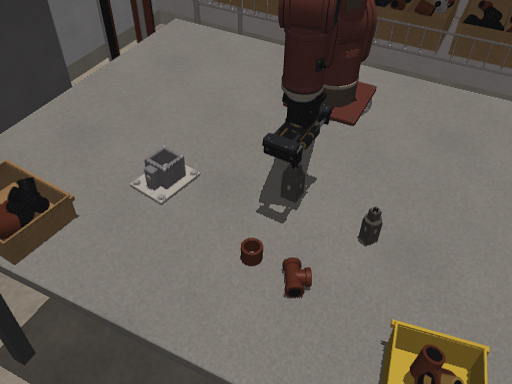

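View pics/top2.png

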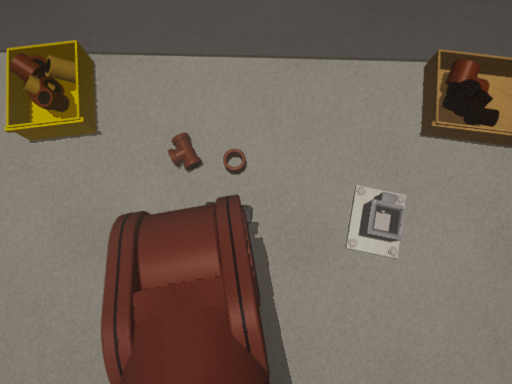

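```bash
python3 - <<'E'
from h import *
import pickle
for n in("wrist","scene"):
    s,c=pickle.load(open(f"{n}2.pkl","rb"));V=view_of(c,s)
    def proj(P):
        rv=cv2.Rodrigues(V[:3,:3])[0];return cv2.projectPoints(np.array(P,float).reshape(-1,1,3),rv,V[:3,3],K(c),np.array(c["dist"]))[0].reshape(-1,2).round(1)
    print(n,"tcp px",proj([s["tcp_pos"]]),"hub top",proj([.4665,.073,.096]), c["fx"])
    p,uv,ok=cloud(c,V)
    for lo,hi in((.088,.100),(.066,.074),(.100,.130)):
        m=ok&(p[:,2]>lo)&(p[:,2]<hi)&(abs(p[:,0]-.4665)<.06)&(abs(p[:,1]-.073)<.08)
        q=p[m]
        if len(q): print(lo,m.sum(),q.mean(0).round(4),cv2.minAreaRect((q[:,:2]*1000).astype(np.float32)),uv[m].min(0),uv[m].max(0))
    if n=="wrist":
        for v in range(185,310,5): 
            i=v*512+np.array([242,253,265]);print(v,p[i].round(3).tolist())
        cv2.imwrite("pics/wc.png",cv2.resize(c["img"][150:310,190:320,::-1],None,fx=4,fy=4,interpolation=cv2.INTER_CUBIC))
E
```

```text
wrist tcp px [[253.3 211.1]] hub top [[253.5 223.5]] 287.94361287995855
0.088 840 [0.4676 0.0807 0.0945] ((466.80816650390625, 72.5338134765625), (28.322965621948242, 28.029653549194336), 85.17489624023438) [233 200] [275 242]
0.066 1845 [0.4672 0.0817 0.0693] ((466.83721923828125, 78.05110931396484), (42.03875732421875, 53.08536911010742), 86.79351043701172) [218 174] [289 228]
0.1 570 [0.4665 0.0819 0.1194] ((467.9608154296875, 80.63259887695312), (16.503326416015625, 17.086536407470703), 29.069503784179688) [235 216] [270 252]
185 [[0.459, 0.092, 0.069], [0.467, 0.091, 0.069], [0.476, 0.091, 0.069]]
190 [[0.459, 0.088, 0.07], [0.467, 0.088, 0.07], [0.476, 0.087, 0.068]]
195 [[0.459, 0.087, 0.077], [0.467, 0.086, 0.077], [0.476, 0.086, 0.076]]
200 [[0.46, 0.087, 0.087], [0.467, 0.087, 0.088], [0.475, 0.086, 0.088]]
205 [[0.46, 0.086, 0.094], [0.467, 0.085, 0.095], [0.475, 0.085, 0.094]]
210 [[0.46, 0.082, 0.095], [0.467, 0.082, 0.095], [0.475, 0.082, 0.096]]
215 [[0.459, 0.08, 0.096], [0.467, 0.079, 0.096], [0.474, 0.079, 0.096]]
220 [[0.46, 0.084, 0.114], [0.466, 0.075, 0.095], [0
[... 1097 characters left out ...]
001], [0.471, 0.066, 0.161]]
300 [[0.445, -0.063, -0.002], [0.457, -0.063, -0.0], [0.471, 0.064, 0.161]]
305 [[0.444, -0.07, -0.001], [0.457, -0.07, -0.001], [0.471, 0.062, 0.162]]
scene tcp px [[293.1 172.5]] hub top [[293.7 165.4]] 482.05558069225117
0.088 112 [0.4733 0.0768 0.0955] ((469.86279296875, 74.55213165283203), (28.400442123413086, 28.798921585083008), 89.71484375) [287 163] [301 173]
0.066 164 [0.4781 0.0795 0.0708] ((474.8424072265625, 78.29209899902344), (43.77783203125, 50.23396682739258), 24.504047393798828) [283 169] [304 184]
0.1 40 [0.4684 0.0832 0.1185] ((468.6576232910156, 82.03081512451172), (16.52396011352539, 19.935365676879883), 38.0940055847168) [292 154] [301 165]
```

View pics/wc.png

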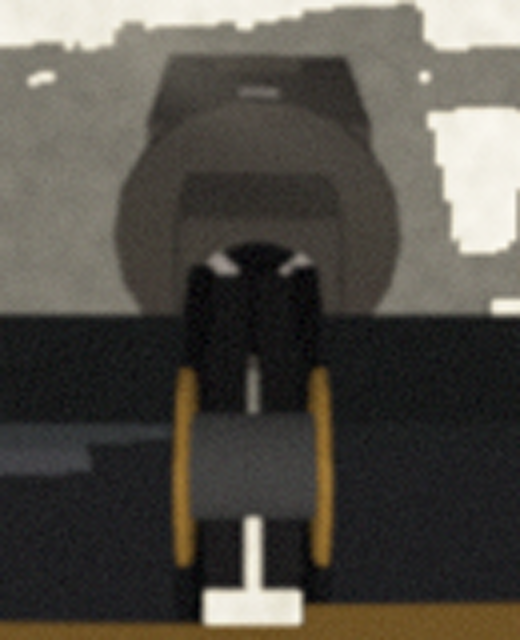

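```bash
python3 - <<'E'
from h import *
import pickle
s,c=pickle.load(open("scene2.pkl","rb"));V=view_of(c,s);p,uv,ok=cloud(c,V)
for v in range(145,180,2): print(v,[p[v*512+u].round(3).tolist() for u in(289,293,297,301)])
cv2.imwrite("pics/sc.png",cv2.resize(c["img"][90:215,240:350,::-1],None,fx=5,fy=4.8,interpolation=cv2.INTER_CUBIC).clip(0,127)*2)
s,c=pickle.load(open("w1.pkl","rb"));V=view_of(c,s);p,uv,ok=cloud(c,V)
m=ok&(p[:,2]>.2)&(uv[:,1]<245)
q=p[m]-s["tcp_pos"]
for side in(-1,1):
    a=q[q[:,0]*side>0]; a=a[np.argsort(a[:,2])][:400:40]; print(a.round(3))
E
```

```text
145 [[0.553, 0.09, 0.222], [0.547, 0.097, 0.22], [0.547, 0.105, 0.223], [0.509, 0.101, 0.195]]
147 [[0.557, 0.093, 0.221], [0.555, 0.1, 0.222], [0.546, 0.106, 0.218], [0.519, 0.105, 0.198]]
149 [[0.562, 0.095, 0.22], [0.563, 0.104, 0.223], [0.547, 0.106, 0.213], [0.464, 0.086, 0.148]]
151 [[0.561, 0.095, 0.214], [0.56, 0.103, 0.216], [0.533, 0.102, 0.197], [0.462, 0.086, 0.14]]
153 [[0.562, 0.095, 0.209], [0.562, 0.104, 0.213], [0.535, 0.103, 0.193], [0.459, 0.085, 0.132]]
155 [[0.561, 0.095, 0.203], [0.56, 0.104, 0.206], [0.478, 0.083, 0.139], [0.46, 0.086, 0.127]]
157 [[0.553, 0.093, 0.191], [0.555, 0.102, 0.196], [0.479, 0.084, 0.135], [0.459, 0.086, 0.121]]
159 [[0.553, 0.093, 0.187], [0.554, 0.102, 0.191], [0.474, 0.082, 0.124], [0.461, 0.087, 0.117]]
161 [[0.555, 0.094, 0.183], [0.553, 0.102, 0.184], [0.476, 0.084, 0.121], [0.336, 0.044, 0.002]]
163 [[0.355, 0.018, -0.001], [0.552, 0.102, 0.178], [0.475, 0.083, 0.114], [0.344, 0.048, 0.002]]
165 [[0.471, 0.063, 0.097], [0.469, 0.072, 0.099], [0.465, 0.08, 0.099], [0.457, 0.087, 0.096]]
167 [[0.479, 0.066, 0.098], [0.474, 0.074,
[... 408 characters left out ...]
83], [0.463, 0.092, 0.072]]
177 [[0.483, 0.07, 0.071], [0.479, 0.078, 0.071], [0.479, 0.088, 0.076], [0.469, 0.095, 0.071]]
179 [[0.488, 0.072, 0.07], [0.485, 0.081, 0.072], [0.48, 0.089, 0.071], [0.477, 0.098, 0.072]]
[[-0.044  0.009  0.033]
 [-0.044 -0.003  0.035]
 [-0.043  0.009  0.037]
 [-0.044 -0.     0.039]
 [-0.044 -0.002  0.041]
 [-0.043  0.012  0.042]
 [-0.048  0.012  0.044]
 [-0.043  0.005  0.046]
 [-0.048  0.012  0.048]
 [-0.043  0.009  0.05 ]]
[[ 0.043 -0.004  0.033]
 [ 0.049  0.007  0.035]
 [ 0.043 -0.007  0.037]
 [ 0.043 -0.005  0.039]
 [ 0.051  0.007  0.041]
 [ 0.043 -0.004  0.043]
 [ 0.044  0.007  0.044]
 [ 0.048  0.006  0.046]
 [ 0.044  0.001  0.048]
 [ 0.049  0.007  0.05 ]]
```

View pics/sc.png

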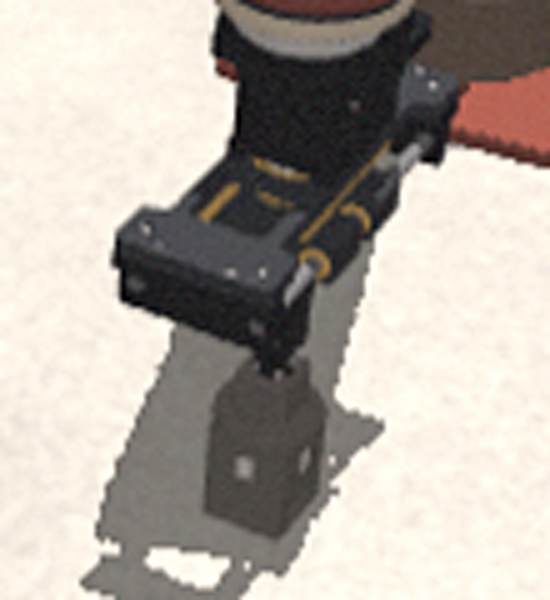

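Both cameras show the shut fingertips at z of about 108–111 mm, well above the hub top at 96 mm, although the reported TCP is at 74 mm. So the real tips are about 34 mm behind the reported TCP, and x and y are fine. The head hasn't moved. I'll open the fingers, go down about 34 mm and check again.

Call:
{"name": "step_arm", "arguments": {"steps": [[[0, 0, 0], [0, 0, 0]], [[0, 0, 0], [0, 0, 0]], [[0, 0, 0], [0, 0, 0]], [[0, 0, 0], [0, 0, 0]], [[0, 0, 0], [0, 0, 0]], [[0, 0, 0], [0, 0, 0]], [[0, 0, 0], [0, 0, 0]], [[0, 0, 0], [0, 0, 0]], [[0, 0, 0], [0, 0, 0]], [[0, 0, 0], [0, 0, 0]]], "hand": 100}}

```text
time_s: 5.98
tcp_pos: [0.4664, 0.073, 0.074]
orientation: [3.141, -0.0, -0.066]
force: [-0.4, -0.2, 0.5]
gripper_width: 0.0857
```

Call:
{"name": "step_arm", "arguments": {"steps": [[[0, 0, 8], [0, 0, 0]], [[0, 0, 18], [0, 0, 0]], [[0, 0, 28], [0, 0, 0]], [[0, 0, 34], [0, 0, 0]], [[0, 0, 34], [0, 0, 0]], [[0, 0, 34], [0, 0, 0]]]}}

```text
time_s: 6.72
tcp_pos: [0.4666, 0.073, 0.0401]
orientation: [3.142, -0.001, -0.066]
force: [0.6, 0.6, -0.1]
gripper_width: 0.0869
```

```bash
python3 - <<'E'
from h import *
from plant import cams,telemetry
import pickle
s=telemetry.state();c=cams.snapshot("scene")
V=view_of(c,s);p,uv,ok=cloud(c,V)
c2=c["img"];cv2.imwrite("pics/s3.png",cv2.resize(c2[90:215,240:350,::-1],None,fx=5,fy=4.8,interpolation=cv2.INTER_CUBIC).clip(0,127)*2)
m=ok&(p[:,2]>.05)&(p[:,2]<.12)&(abs(p[:,1]-.073)<.02)&(abs(p[:,0]-.4665)>.03)&(abs(p[:,0]-.4665)<.07)
q=p[m];print(q[np.argsort(q[:,2])][:20].round(3))
c=cams.snapshot("wrist");V=view_of(c,s);p,uv,ok=cloud(c,V)
cv2.imwrite("pics/w3.png",c["img"][:,:,::-1])
m=ok&(p[:,2]>.05)&(p[:,2]<.12)&(abs(p[:,1]-.073)<.02)&(abs(p[:,0]-.4665)>.03)&(abs(p[:,0]-.4665)<.07)
q=p[m];print(q[np.argsort(q[:,2])][:80:5].round(3))
delta([.4665,.0730,.040],-.068)
E
```

```text
[[0.42  0.076 0.074]
 [0.423 0.085 0.076]
 [0.421 0.082 0.076]
 [0.421 0.077 0.077]
 [0.518 0.07  0.077]
 [0.519 0.083 0.077]
 [0.422 0.085 0.078]
 [0.42  0.079 0.078]
 [0.516 0.082 0.078]
 [0.424 0.08  0.078]
 [0.516 0.061 0.078]
 [0.42  0.089 0.078]
 [0.519 0.063 0.078]
 [0.521 0.081 0.079]
 [0.52  0.069 0.079]
 [0.517 0.067 0.079]
 [0.521 0.076 0.079]
 [0.422 0.087 0.079]
 [0.52  0.078 0.079]
 [0.419 0.088 0.08 ]]
[[0.51  0.069 0.073]
 [0.51  0.078 0.073]
 [0.423 0.075 0.073]
 [0.423 0.083 0.074]
 [0.421 0.085 0.074]
 [0.511 0.079 0.074]
 [0.424 0.083 0.074]
 [0.51  0.076 0.074]
 [0.422 0.085 0.074]
 [0.423 0.085 0.074]
 [0.423 0.073 0.075]
 [0.511 0.079 0.075]
 [0.509 0.066 0.075]
 [0.424 0.082 0.075]
 [0.512 0.078 0.075]
 [0.514 0.079 0.075]]
t 6.825 shift [-0.2  0.1  0.3] turn [-0.0002 -0.0009  0.0019] F [ 0.45 -0.37  0.24]
```

View pics/w3.png

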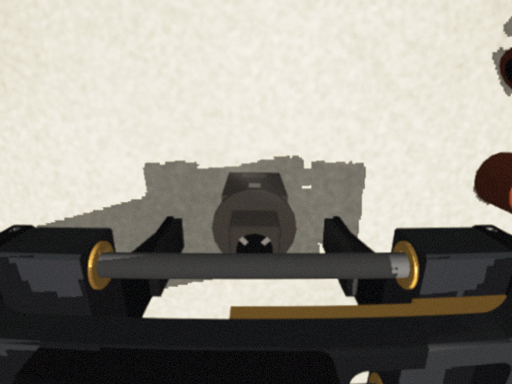

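The tips are now at about 74 mm, just above the flange and on either side of the hub, which is at about (253,235) in the picture. Closing now.

Call:
{"name": "step_arm", "arguments": {"steps": [[[0, 0, 0], [0, 0, 0]], [[0, 0, 0], [0, 0, 0]], [[0, 0, 0], [0, 0, 0]], [[0, 0, 0], [0, 0, 0]], [[0, 0, 0], [0, 0, 0]], [[0, 0, 0], [0, 0, 0]], [[0, 0, 0], [0, 0, 0]], [[0, 0, 0], [0, 0, 0]], [[0, 0, 0], [0, 0, 0]], [[0, 0, 0], [0, 0, 0]]], "hand": 0}}

```text
time_s: 8.07
tcp_pos: [0.4668, 0.0731, 0.0403]
orientation: [-3.141, -0.001, -0.066]
force: [1.4, 1.1, -0.3]
gripper_width: 0.0275
```

Call:
{"name": "step_arm", "arguments": {"steps": [[[0, 0, -5], [0, 0, 0]], [[0, 0, -15], [0, 0, 0]], [[0, 0, -40], [0, 0, 0]], [[0, 0, -70], [0, 0, 0]], [[0, 0, -100], [0, 0, 0]], [[0, 0, -120], [0, 0, 0]], [[0, 0, -120], [0, 0, 0]], [[0, 0, -120], [0, 0, 0]]]}}

```text
time_s: 9.07
tcp_pos: [0.466, 0.0729, 0.1595]
orientation: [3.141, 0.0, -0.066]
force: [0.3, 0.9, -5.3]
gripper_width: 0.0279
```

```bash
cat >> h.py <<'E'
def holder(c,V,guess=(.567,-.232),zr=(.068,.082)):
    p,uv,ok=cloud(c,V)
    m=ok&(p[:,2]>zr[0])&(p[:,2]<zr[1])&(np.hypot(p[:,0]-guess[0],p[:,1]-guess[1])<.07)
    return p[m],uv[m]
E
python3 - <<'E'
from h import *
import pickle
from plant import telemetry
s=telemetry.state();print(s["tcp_pos"],s["force"],s["gripper_width"])
d=pickle.load(open("d0.pkl","rb"))
for n in("top","scene"):
    c=d[n];V=view_of(c)
    p,uv=holder(c,V,zr=(.071,.080))
    im=c["img"].copy();im[uv[:,1],uv[:,0]]=(255,0,0)
    b=(335,175,420,265) if n=="top" else (120,135,205,205)
    cv2.imwrite(f"pics/rim_{n}.png",cv2.resize(im[b[1]:b[3],b[0]:b[2],::-1],None,fx=6,fy=6,interpolation=0))
    # plate and rim
    for th in np.deg2rad([-12,-11,-10,-9,-8,-7]):
        e=np.array([np.cos(th),np.sin(th)]);f=np.array([-e[1],e[0]])
        a=p[:,:2]@e*1000;b_=p[:,:2]@f*1000
        P=np.array([[a.min()+0,b_.min()],[a.max(),b_.max()]])
        print(n,round(np.rad2deg(th)),len(p),"a",np.percentile(a,[1,99]).round(1),"b",np.percentile(b_,[1,99]).round(1))
E
```

```text
[0.46600877 0.07287515 0.15949959] [ 0.26197868  0.85965629 -5.30026497] 0.027908766048869653
top -12 713 a [562.6 630.8] b [-143.5  -74.9]
top -11 713 a [560.8 628.6] b [-153.7  -85.4]
top -10 713 a [558.7 626.4] b [-163.9  -95.7]
top -9 713 a [556.2 624.1] b [-174.3 -105.7]
top -8 713 a [553.3 621.7] b [-184.8 -115.8]
top -7 713 a [550.3 619.2] b [-195.2 -125.8]
scene -12 349 a [562.4 632.2] b [-141.3  -71.8]
scene -11 349 a [560.4 630.1] b [-151.9  -82.6]
scene -10 349 a [558.2 627.8] b [-162.4  -93.1]
scene -9 349 a [555.8 625.7] b [-173.2 -103.6]
scene -8 349 a [553.4 623.5] b [-183.8 -113.6]
scene -7 349 a [550.5 621.1] b [-194.4 -123.5]
```

View pics/rim_top.png

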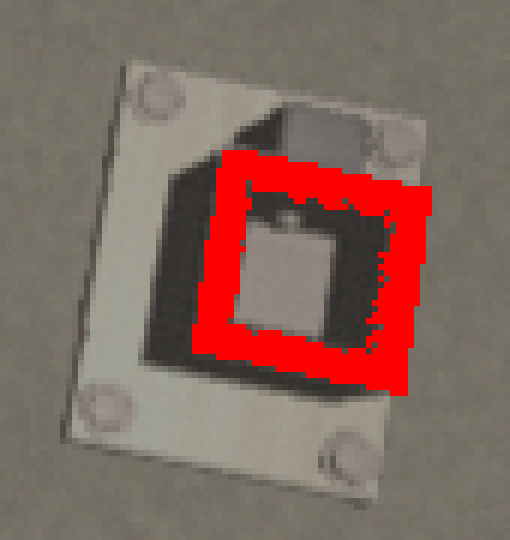

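View pics/rim_scene.png

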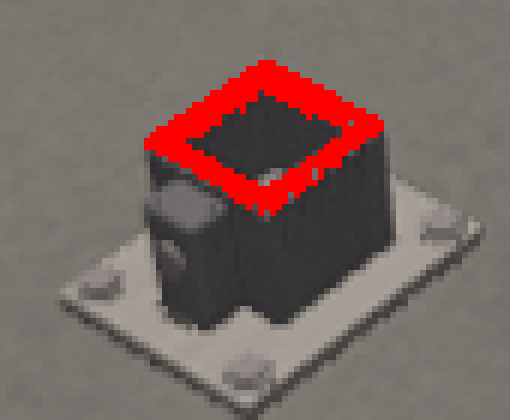

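The rim mask comes out clean in both pictures, and the head is held (27.9 mm opening, 5.3 N). Next I'll fit the rim square and work out the move.

```bash
python3 - <<'E'
from h import *
import pickle
d=pickle.load(open("d0.pkl","rb"))
for n in("top","scene"):
    c=d[n];V=view_of(c)
    p,uv=holder(c,V,zr=(.071,.080))
    q=on_plane(c,uv,.075,V)
    for w in(p,q):
        r=cv2.minAreaRect((w[:,:2]*1000).astype(np.float32));h=cv2.convexHull((w[:,:2]*1000).astype(np.float32));print(n,r)
    im=np.zeros((384,512),np.uint8);im[uv[:,1],uv[:,0]]=255
    # plate yaw from white plate
    P,UV,ok=cloud(c,V); hsv=cv2.cvtColor(c["img"],cv2.COLOR_RGB2HSV).reshape(-1,3)
    m=ok&(P[:,2]>.006)&(P[:,2]<.02)&(np.hypot(P[:,0]-.567,P[:,1]+.23)<.1)
    if m.sum()>50: print("plate",m.sum(),np.median(P[m,2]),cv2.minAreaRect((P[m][:,:2]*1000).astype(np.float32)))
delta([.5695,-.232,.16],-.18)
E
```

```text
top ((561.144775390625, -231.07025146484375), (69.12628173828125, 68.5491714477539), 79.78436279296875)
top ((560.9363403320312, -230.47027587890625), (69.85100555419922, 68.91238403320312), 79.65328979492188)
plate 1689 0.010670332367736308 ((566.0, -231.65240478515625), (111.40414428710938, 140.43295288085938), 79.61331176757812)
scene ((561.2144165039062, -228.35455322265625), (72.89169311523438, 72.32673645019531), 78.37462615966797)
scene ((563.2230224609375, -227.68756103515625), (73.01564025878906, 72.66879272460938), 79.48297882080078)
plate 893 0.011263603348322097 ((584.1265869140625, -212.0972442626953), (120.6828842163086, 172.46575927734375), 46.86307144165039)
t 9.075 shift [123.4 297.4  -0.5] turn [2.000e-04 1.000e-04 1.139e-01] F [ 0.26  0.86 -5.3 ]
```

```bash
python3 - <<'E'
from h import *
delta([.561,-.2305,.16],-.181)
E
```

```text
t 9.075 shift [114.8 296.4  -0.5] turn [2.000e-04 1.000e-04 1.149e-01] F [ 0.26  0.86 -5.3 ]
```

Call:
{"name": "step_arm", "arguments": {"steps": [[[7, 18, 0], [0, 0, 0.02]], [[19, 48, 0], [0, 0, 0.03]], [[31, 80, 0], [0, 0, 0.05]], [[46, 118, 0], [0, 0, 0.06]], [[61, 156, 0], [0, 0, 0.08]], [[76, 194, 0], [0, 0, 0.1]], [[90, 230, 0], [0, 0, 0.11]], [[102, 262, 0], [0, 0, 0.115]], [[111, 285, 0], [0, 0, 0.115]], [[114.8, 296.4, -0.5], [0, 0, 0.115]], [[114.8, 296.4, -0.5], [0, 0, 0.115]], [[114.8, 296.4, -0.5], [0, 0, 0.115]]]}}

```text
time_s: 10.58
tcp_pos: [0.5609, -0.2293, 0.1598]
orientation: [-3.141, 0.001, -0.18]
force: [-0.3, 0.8, -4.9]
gripper_width: 0.0277
```

```bash
python3 - <<'E'
from h import *
from plant import cams,telemetry
import pickle
s=telemetry.state()
delta([.561,-.2305,.16],-.181)
D={}
for n in("wrist","scene","top"):
    c=cams.snapshot(n);D[n]=c;cv2.imwrite(f"pics/{n}4.png",c["img"][:,:,::-1])
pickle.dump((s,D),open("d4.pkl","wb"))
c=D["scene"];cv2.imwrite("pics/s4c.png",cv2.resize(c["img"][90:210,110:230,::-1],None,fx=5,fy=5,interpolation=2).clip(0,127)*2)
E
```

```text
t 10.575 shift [ 0.3  1.1 -0.2] turn [-0.0006  0.0006  0.0008] F [-0.32  0.77 -4.93]
```

View pics/wrist4.png

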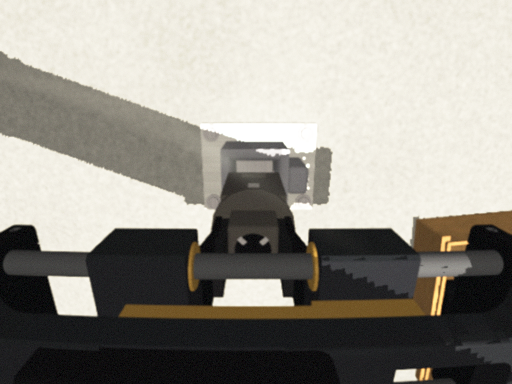

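View pics/s4c.png

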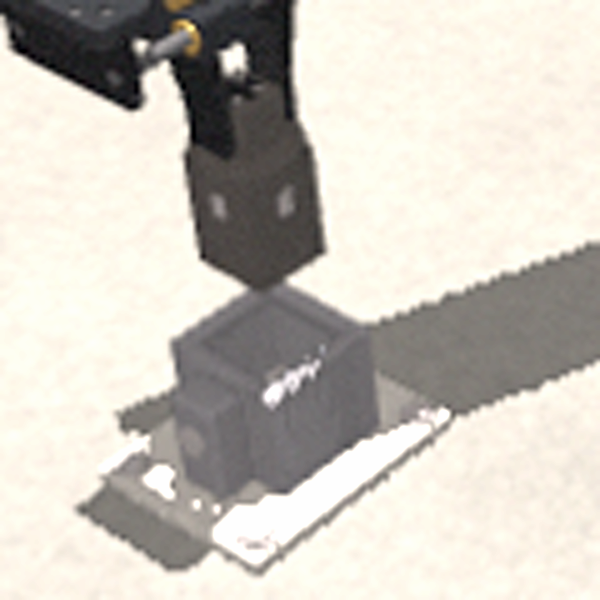

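```bash
python3 - <<'E'
from h import *
import pickle
s,D=pickle.load(open("d4.pkl","rb"))
th=-.181;e=np.array([np.cos(th),np.sin(th)]);f=np.array([-e[1],e[0]]);t=s["tcp_pos"][:2]
for n in("wrist","scene","top"):
    c=D[n];V=view_of(c,s);p,uv,ok=cloud(c,V)
    a=(p[:,:2]-t)@e*1000;b=(p[:,:2]-t)@f*1000;z=p[:,2]*1000
    near=ok&(abs(a)<60)&(abs(b)<60)
    for nm,lo,hi in(("rim",71,80),("body",120,180),("bodylow",122,140),("flange",186.5,193),("hubtop",212,220)):
        m=near&(z>lo)&(z<hi)
        if nm!="rim": m&=(abs(a)<32)&(abs(b)<32)
        if m.sum()>10: print(n,nm,m.sum(),"a",np.percentile(a[m],[.5,2,50,98,99.5]).round(1),"b",np.percentile(b[m],[.5,2,50,98,99.5]).round(1))
E
```

```text
wrist rim 1183 a [-32.9 -32.6   3.8  34.6  34.9] b [-18.3  -9.9  23.3  31.4  31.6]
wrist body 1042 a [-21.  -20.5  -0.1  20.1  20.6] b [17.  17.3 20.1 20.7 20.9]
wrist bodylow 299 a [-21.  -20.3  -0.1  19.8  20.4] b [16.8 17.  20.1 20.5 20.5]
wrist flange 1510 a [-26.  -24.3  -0.4  23.   25.1] b [ 2.3  6.5 16.2 25.3 25.8]
wrist hubtop 1771 a [-22.9 -20.6  -0.6  19.7  22.1] b [-2.5 -2.1  7.2 13.1 13.5]
scene rim 333 a [-33.8 -33.    1.9  35.2  38.7] b [-34.7 -33.7   2.5  34.9  35.3]
scene body 509 a [-21.8 -19.9  15.7  21.9  22.5] b [-18.9 -16.5  20.6  25.3  25.8]
scene bodylow 150 a [-20.2 -19.5  14.2  21.5  21.8] b [-19.2 -17.7  18.9  24.2  24.9]
scene flange 128 a [-22.8 -20.   10.2  26.8  27.4] b [-13.5  -9.3  16.1  28.2  29.5]
scene hubtop 123 a [-23.9 -21.8  -2.   23.2  24.1] b [-9.3 -8.2  9.1 16.4 16.7]
top rim 459 a [-33.6 -33.4 -18.6  34.2  42.2] b [-35.5 -34.4  16.9  32.6  32.9]
top body 321 a [-21.9 -21.8  -8.6  19.5  20.5] b [-12.2  -9.3  21.1  22.   22.2]
top bodylow 108 a [-21.7 -21.6 -10.2  19.1  20.1] b [-13.6 -11.6  20.   21.9  22. ]
top flange 231 a [-25.5 -24.3  -2.1  20.3  22.4] b [ 8.   8.9 17.9 26.8 27.2]
top hubtop 102 a [-3.5 -2.   6.6 21.1 22. ] b [-7.6 -7.1  9.5 14.3 14.5]
```

```bash
python3 - <<'E'
from h import *
import pickle
d=pickle.load(open("d0.pkl","rb"))
th=-.181;e=np.array([np.cos(th),np.sin(th)]);f=np.array([-e[1],e[0]]);t=np.array([.5616,-.2318])
c=d["top"];V=view_of(c);p,uv,ok=cloud(c,V)
a=(p[:,:2]-t)@e*1000;b=(p[:,:2]-t)@f*1000
m=ok&(abs(a)<20)&(abs(b)<20)
print(np.histogram(p[m][:,2]*1000,bins=np.arange(0,80,4)))
m&=(p[:,2]<.06);
for lo in range(8,60,4):
    k=m&(p[:,2]*1000>lo)&(p[:,2]*1000<lo+4)
    if k.sum():print(lo,k.sum(),a[k].min().round(),a[k].max().round(),b[k].min().round(),b[k].max().round())
E
```

```text
(array([  0,   0,   0,   0,   0,   0,   1, 133, 116,   1,   2,   4,   0,
         0,   0,   0,   0,   0,   0]), array([ 0,  4,  8, 12, 16, 20, 24, 28, 32, 36, 40, 44, 48, 52, 56, 60, 64,
       68, 72, 76]))
24 1 17.0 17.0 -2.0 -2.0
28 133 -16.0 19.0 -20.0 11.0
32 116 -17.0 19.0 -19.0 11.0
36 1 17.0 17.0 0.0 0.0
40 2 17.0 18.0 -0.0 4.0
44 4 18.0 20.0 -1.0 5.0
```

Call:
{"name": "step_arm", "arguments": {"steps": [[[1.2, 2.1, 10], [-0.0006, 0.0006, 0.001]], [[1.2, 2.1, 22], [-0.0006, 0.0006, 0.001]], [[1.2, 2.1, 30], [-0.0006, 0.0006, 0.001]], [[1.2, 2.1, 30], [-0.0006, 0.0006, 0.001]], [[1.2, 2.1, 30], [-0.0006, 0.0006, 0.001]]]}}

```text
time_s: 11.35
tcp_pos: [0.5621, -0.2317, 0.1303]
orientation: [3.141, -0.001, -0.181]
force: [0.1, -0.2, -5.2]
gripper_width: 0.0278
```

The stop shows at z of about 32 mm, or 43 mm below the rim, so seating should come at a TCP z of about 72 mm. One more alignment check before the foot enters.

```bash
python3 - <<'E'
from h import *
import pickle
from plant import cams,telemetry
s=telemetry.state()
th=-.181;e=np.array([np.cos(th),np.sin(th)]);f=np.array([-e[1],e[0]]);t=s["tcp_pos"][:2]
for n in("wrist","top","scene"):
    c=cams.snapshot(n);V=view_of(c,s);p,uv,ok=cloud(c,V)
    a=(p[:,:2]-t)@e*1000;b=(p[:,:2]-t)@f*1000;z=p[:,2]*1000
    near=ok&(abs(a)<60)&(abs(b)<60)
    for nm,lo,hi in(("rim",71,80),("body",94,150)):
        m=near&(z>lo)&(z<hi)
        if nm!="rim": m&=(abs(a)<32)&(abs(b)<32)
        if m.sum()>10: print(n,nm,m.sum(),"a",np.percentile(a[m],[.5,2,50,98,99.5]).round(1),"b",np.percentile(b[m],[.5,2,50,98,99.5]).round(1))
    if n=="scene":cv2.imwrite("pics/s5c.png",cv2.resize(c["img"][90:210,110:230,::-1],None,fx=5,fy=5,interpolation=2).clip(0,127)*2)
E
```

```text
wrist rim 1518 a [-34.6 -34.2  -1.8  32.9  33.3] b [-14.7 -11.1  25.   33.5  33.6]
wrist body 990 a [-21.  -20.5  -0.1  20.1  20.6] b [17.1 17.3 20.1 20.7 20.7]
top rim 420 a [-35.3 -35.  -22.5  32.5  45.4] b [-32.1 -30.2  21.6  34.6  35. ]
top body 276 a [-22.  -21.8  -9.4  19.5  20.6] b [-11.6  -7.2  20.9  22.   22.1]
scene rim 250 a [-34.9 -33.6  15.8  34.7  51. ] b [-31.3 -30.5  17.5  37.7  38.3]
scene body 476 a [-21.3 -20.1  15.3  22.   22.8] b [-19.3 -18.   20.5  24.6  25.3]
```

View pics/s5c.png

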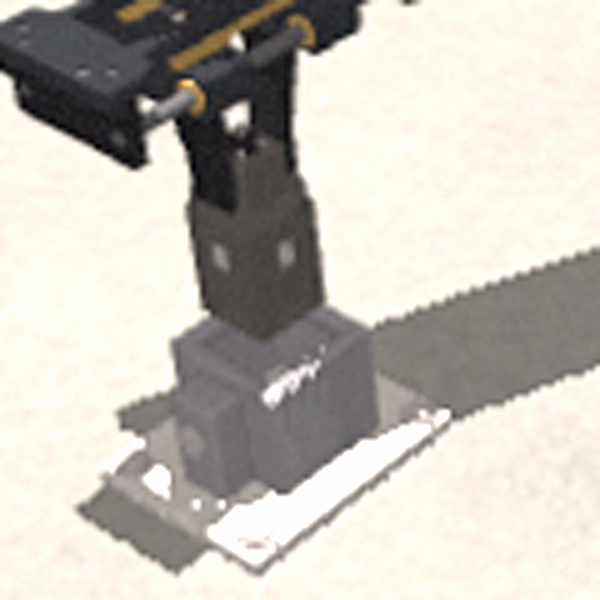

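The picture shows the foot centred over the socket. The remaining offset is about -0.4 mm along tool x. Lowering into the lead-in.

Call:
{"name": "step_arm", "arguments": {"steps": [[[-0.4, 0, 4], [0, 0, 0]], [[-0.4, 0, 9], [0, 0, 0]], [[-0.4, 0, 13], [0, 0, 0]], [[-0.4, 0, 16], [0, 0, 0]], [[-0.4, 0, 18], [0, 0, 0]], [[-0.4, 0, 18], [0, 0, 0]]]}}

```text
time_s: 12.25
tcp_pos: [0.5618, -0.2316, 0.1123]
orientation: [3.142, -0.001, -0.181]
force: [-0.1, 0.1, -5.9]
gripper_width: 0.0278
```

Call:
{"name": "step_arm", "arguments": {"steps": [[[0, 0, 2], [0, 0, 0]], [[0, 0, 4], [0, 0, 0]], [[0, 0, 5], [0, 0, 0]], [[0, 0, 5], [0, 0, 0]]]}}

```text
time_s: 12.75
tcp_pos: [0.5617, -0.2316, 0.1072]
orientation: [3.142, -0.001, -0.181]
force: [-0.3, 0.1, -3.8]
gripper_width: 0.0277
```

Call:
{"name": "step_arm", "arguments": {"steps": [[[0, 0, 2], [0, 0, 0]], [[0, 0, 4], [0, 0, 0]], [[0, 0, 6], [0, 0, 0]], [[0, 0, 6], [0, 0, 0]]]}}

```text
time_s: 13.25
tcp_pos: [0.5615, -0.2315, 0.101]
orientation: [3.142, -0.001, -0.181]
force: [0.6, 0.3, -5.6]
gripper_width: 0.0277
```

```bash
python3 - <<'E'
from plant import telemetry
s=telemetry.state();print(s["tcp_pos"],s["orientation"],s["force"],s["wrist_torque"])
E
```

```text
[ 0.56154896 -0.23149944  0.10099968] [ 3.14154984e+00 -5.14084548e-04 -1.80732043e-01] [ 0.64569865  0.27579056 -5.63026947] [-0.10280781  0.04684517 -0.02161052]
```

Call:
{"name": "step_arm", "arguments": {"steps": [[[0, 0, 3], [0, 0, 0]], [[0, 0, 6], [0, 0, 0]], [[0, 0, 9], [0, 0, 0]], [[0, 0, 10], [0, 0, 0]], [[0, 0, 10], [0, 0, 0]]]}}

```text
time_s: 13.88
tcp_pos: [0.5615, -0.2315, 0.0909]
orientation: [3.142, -0.0, -0.181]
force: [0.6, 0.3, -4.4]
gripper_width: 0.0278
```

Call:
{"name": "step_arm", "arguments": {"steps": [[[0, 0, 1], [0, 0, 0]], [[0, 0, 2], [0, 0, 0]]]}}

```text
time_s: 14.12
tcp_pos: [0.5616, -0.2315, 0.089]
orientation: [3.142, -0.001, -0.181]
force: [-0.0, 0.2, -5.5]
gripper_width: 0.0276
```

Call:
{"name": "step_arm", "arguments": {"steps": [[[0, 0, 1], [0, 0, 0]], [[0, 0, 2], [0, 0, 0]]]}}

```text
time_s: 14.38
tcp_pos: [0.5616, -0.2315, 0.0869]
orientation: [3.142, -0.001, -0.181]
force: [0.8, 0.4, -5.4]
gripper_width: 0.0276
```

Call:
{"name": "step_arm", "arguments": {"steps": [[[0, 0, 1], [0, 0, 0]], [[0, 0, 2], [0, 0, 0]]]}}

```text
time_s: 14.62
tcp_pos: [0.5616, -0.2315, 0.0848]
orientation: [3.142, -0.001, -0.181]
force: [0.1, -0.6, -6.3]
gripper_width: 0.028
```

Call:
{"name": "step_arm", "arguments": {"steps": [[[0, 0, 1], [0, 0, 0]], [[0, 0, 2], [0, 0, 0]]]}}

```text
time_s: 14.88
tcp_pos: [0.5613, -0.2315, 0.0829]
orientation: [-3.142, -0.0, -0.181]
force: [-2.9, 1.5, 0.3]
gripper_width: 0.0276
```

Call:
{"name": "step_arm", "arguments": {"steps": [[[0, 0, 1], [0, 0, 0]], [[0, 0, 1], [0, 0, 0]]]}}

```text
time_s: 15.12
tcp_pos: [0.5611, -0.2316, 0.0822]
orientation: [-3.141, 0.0, -0.181]
force: [-4.3, 2.2, 4.0]
gripper_width: 0.0276
```

Call:
{"name": "step_arm", "arguments": {"steps": [[[0, 0, 1], [0, 0, 0]], [[0, 0, 1], [0, 0, 0]]]}}

```text
time_s: 15.38
tcp_pos: [0.5611, -0.2317, 0.0816]
orientation: [-3.141, 0.0, -0.181]
force: [-4.4, 1.9, 5.3]
gripper_width: 0.0278
```

The ball is pushing back (-x, with upward force rising), as expected. Continuing in 1 mm steps.

Call:
{"name": "step_arm", "arguments": {"steps": [[[0, 0, 1], [0, 0, 0]], [[0, 0, 1], [0, 0, 0]]]}}

```text
time_s: 15.62
tcp_pos: [0.5611, -0.2317, 0.0807]
orientation: [-3.141, -0.0, -0.181]
force: [-3.9, 1.5, 2.8]
gripper_width: 0.0278
```

Call:
{"name": "step_arm", "arguments": {"steps": [[[0, 0, 1], [0, 0, 0]], [[0, 0, 1], [0, 0, 0]]]}}

```text
time_s: 15.88
tcp_pos: [0.5611, -0.2318, 0.0797]
orientation: [-3.141, 0.0, -0.181]
force: [-3.8, 1.1, 3.0]
gripper_width: 0.0278
```

Call:
{"name": "step_arm", "arguments": {"steps": [[[0, 0, 1], [0, 0, 0]], [[0, 0, 1], [0, 0, 0]]]}}

```text
time_s: 16.12
tcp_pos: [0.5611, -0.2317, 0.0783]
orientation: [-3.142, 0.0, -0.18]
force: [-2.6, 0.6, 1.5]
gripper_width: 0.0276
```

Call:
{"name": "step_arm", "arguments": {"steps": [[[0, 0, 1], [0, 0, 0]], [[0, 0, 1], [0, 0, 0]]]}}

```text
time_s: 16.38
tcp_pos: [0.5611, -0.2317, 0.0769]
orientation: [3.141, 0.0, -0.18]
force: [-0.7, 0.1, -1.7]
gripper_width: 0.0279
```

Call:
{"name": "step_arm", "arguments": {"steps": [[[0, 0, 1], [0, 0, 0]], [[0, 0, 1], [0, 0, 0]]]}}

```text
time_s: 16.62
tcp_pos: [0.5611, -0.2316, 0.0755]
orientation: [3.141, 0.0, -0.18]
force: [-0.2, -1.0, -5.5]
gripper_width: 0.0276
```

Call:
{"name": "step_arm", "arguments": {"steps": [[[0, 0, 1], [0, 0, 0]], [[0, 0, 1], [0, 0, 0]]]}}

```text
time_s: 16.88
tcp_pos: [0.5612, -0.2315, 0.0739]
orientation: [3.141, 0.0, -0.18]
force: [1.7, -1.4, -9.4]
gripper_width: 0.0279
```

The ball is now drawing the head down. Easing on towards the stop.

Call:
{"name": "step_arm", "arguments": {"steps": [[[0, 0, 0.7], [0, 0, 0]], [[0, 0, 0.7], [0, 0, 0]]]}}

```text
time_s: 17.12
tcp_pos: [0.5611, -0.2314, 0.0728]
orientation: [3.141, 0.001, -0.18]
force: [0.7, -0.4, -8.8]
gripper_width: 0.0278
```

Call:
{"name": "step_arm", "arguments": {"steps": [[[0, 0, 0.6], [0, 0, 0]], [[0, 0, 0.6], [0, 0, 0]]]}}

```text
time_s: 17.38
tcp_pos: [0.5611, -0.2314, 0.0722]
orientation: [3.141, 0.001, -0.18]
force: [0.3, -0.2, -7.4]
gripper_width: 0.0281
```

Call:
{"name": "step_arm", "arguments": {"steps": [[[0, 0, 0.5], [0, 0, 0]], [[0, 0, 0.5], [0, 0, 0]]]}}

```text
time_s: 17.62
tcp_pos: [0.5612, -0.2314, 0.0719]
orientation: [3.141, 0.0, -0.18]
force: [-1.0, -0.3, -5.1]
gripper_width: 0.0278
```

Call:
{"name": "step_arm", "arguments": {"steps": [[[0, 0, 0.5], [0, 0, 0]], [[0, 0, 0.5], [0, 0, 0]]]}}

```text
time_s: 17.88
tcp_pos: [0.5613, -0.2315, 0.0718]
orientation: [3.141, 0.0, -0.18]
force: [-2.4, 0.4, 1.4]
gripper_width: 0.0279
```

Call:
{"name": "step_arm", "arguments": {"steps": [[[0, 0, 0.5], [0, 0, 0]], [[0, 0, 0.5], [0, 0, 0]]]}}

```text
time_s: 18.12
tcp_pos: [0.5613, -0.2315, 0.0718]
orientation: [3.142, -0.0, -0.18]
force: [-3.3, 1.5, 6.1]
gripper_width: 0.0278
```

The head is on the stop: no more travel, and the force rose to a net push of about 11 N. Releasing.

Call:
{"name": "step_arm", "arguments": {"steps": [[[0, 0, 0], [0, 0, 0]], [[0, 0, 0], [0, 0, 0]], [[0, 0, 0], [0, 0, 0]], [[0, 0, 0], [0, 0, 0]], [[0, 0, 0], [0, 0, 0]], [[0, 0, 0], [0, 0, 0]], [[0, 0, 0], [0, 0, 0]], [[0, 0, 0], [0, 0, 0]]], "hand": 100}}

```text
time_s: 19.12
tcp_pos: [0.5614, -0.2316, 0.0718]
orientation: [3.142, -0.0, -0.18]
force: [0.6, 0.1, 0.5]
gripper_width: 0.0863
```

Call:
{"name": "step_arm", "arguments": {"steps": [[[0, 0, -10], [0, 0, 0]], [[0, 0, -35], [0, 0, 0]], [[0, 0, -70], [0, 0, 0]], [[0, 0, -110], [0, 0, 0]], [[0, 0, -150], [0, 0, 0]], [[0, 0, -150], [0, 0, 0]], [[0, 0, -150], [0, 0, 0]]]}}

```text
time_s: 20.0
tcp_pos: [0.5612, -0.2314, 0.2217]
orientation: [-3.141, -0.0, -0.18]
force: [0.2, 0.3, -0.7]
gripper_width: 0.087
```

```bash
python3 - <<'E'
from h import *
import pickle
from plant import cams,telemetry
s=telemetry.state();print(s["tcp_pos"],s["force"],s["gripper_width"])
th=-.181;e=np.array([np.cos(th),np.sin(th)]);f=np.array([-e[1],e[0]]);t=np.array([.5613,-.2315])
for n in("wrist","scene","top"):
    c=cams.snapshot(n);V=view_of(c,s);p,uv,ok=cloud(c,V)
    a=(p[:,:2]-t)@e*1000;b=(p[:,:2]-t)@f*1000;z=p[:,2]*1000
    m=ok&(abs(a)<17)&(abs(b)<17)&(z>110)&(z<150); 
    if m.sum(): print(n,"hub top z",np.median(z[m]),np.percentile(z[m],[5,95]),m.sum())
    m=ok&(np.hypot(a,b)<25)&(np.hypot(a,b)>21)&(z>80)&(z<125); 
    if m.sum(): print(n,"flange z",np.median(z[m]),m.sum())
    cv2.imwrite(f"pics/{n}9.png",c["img"][:,:,::-1])
    if n=="scene":cv2.imwrite("pics/s9c.png",cv2.resize(c["img"][90:210,110:230,::-1],None,fx=5,fy=5,interpolation=2).clip(0,127)*2)
E
```

```text
[ 0.56116657 -0.2313923   0.22168111] [ 0.22560563  0.29199211 -0.68508283] 0.08703452930103775
wrist hub top z 126.87992217868583 [116.77441249 128.24434131] 756
wrist flange z 100.756016323016 370
scene hub top z 126.18379194253313 [111.36323453 130.33259472] 176
scene flange z 98.48721872170165 98
top hub top z 127.55986409516076 [114.25035457 129.85704383] 301
top flange z 101.73797638059271 141
```

View pics/s9c.png

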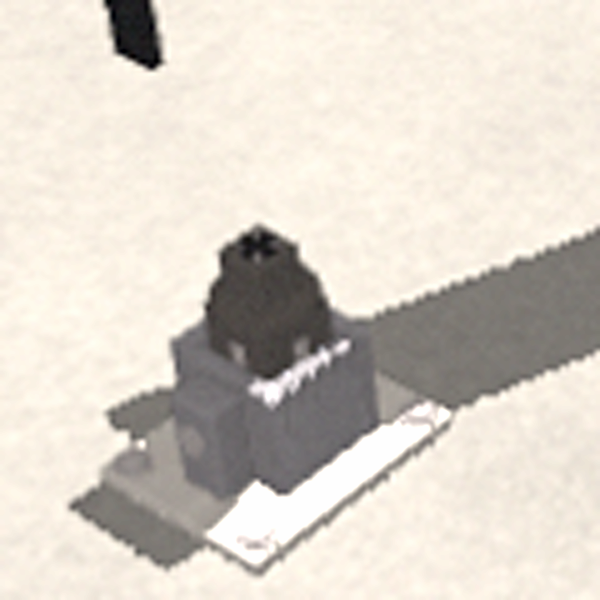

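View pics/scene9.png

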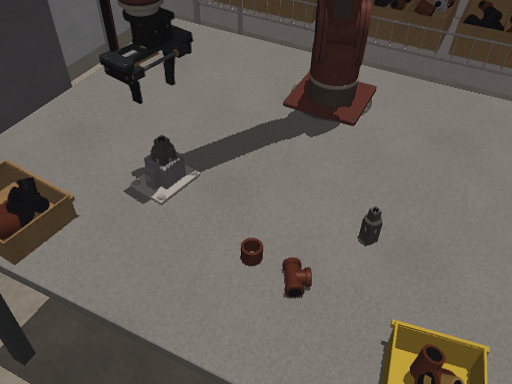

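The scene picture shows the larger head upright in the holder at about (163,155). The smaller head (371,226), coupling (252,250) and tee (296,277) are where they started. The hub top is at about 127 mm, so the underside is at about 31 mm, which matches the stop seen earlier. Handing in.

```bash
python3 - <<'E'
from plant import order
print(order.finish_job())
E
```

```text
the job is handed in; nothing more can be done
None
```

The larger die head is in the holder, past the ball and on the stop, and I've let go and handed the job in at about 20 s. No verdict was reported.

- **Missed grasp:** My first grip closed above the hub without touching anything. Two cameras showed the real fingertips about 34 mm behind the reported TCP, so I went that much lower and gripped the hub at 27.5–28 mm, just above the flange.
- **Insertion:** The ball resisted with about 10 N. It then drew the head down, and the force rose steeply at the stop with a net push of about 11 N. Forces were read only at the end of each move call, so a brief higher peak would not have shown.
- **Final checks:** After release, the three cameras put the hub top at about 126–128 mm, so the underside is at about 31 mm. That matches the stop seen at about 32 mm. The gripper is clear with almost no force on it, and the smaller head, coupling and tee look unmoved.
- **Disagreement:** The scene camera's positions differed from the top camera's by 2–3 mm. I aligned the foot to the rim within the same picture instead of trusting absolute positions.

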